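Turn the drying lacquerware one step and restart the turning timer

TASK

The wet lacquerware is due to be turned: push the orange-handled sprung lever of the drying turner anticlockwise until you feel it come up against its stop, without forcing it, then let it spring all the way home, so that the turntable has advanced by one step only. Then restart the timer by pressing its red plunger fully down and letting it come up again. Do not touch the turntable or the wet ware on it, and leave the other things on the bench where they are.

Things in the scene. Friction and masses are not known exactly. Their poses are not given: they have to be found in the camera images.
- turner: green round housing of the drying turner, fixed to the table, foot 200 mm across, 52 mm tall; origin at the centre of its underside, on the vertical axis about which both lever and turntable swing. Its yaw differs from start to start.
- lever (a joint): angle of the sprung lever, rad: 0 = home, growing anticlockwise from above. At 0 it points from the axis in the direction 2.54 rad from the turner's own +x. It ends on a rubber stop hidden in the housing, somewhere between 1.15 and 1.35, different each time: feel for it. Before the stop the handle takes 3 to 8 N; up to 40 N at the handle is allowed.
- handle: the lever itself: a flat steel arm 20 mm wide at 56 to 64 mm height above the table, reaching out from under the turntable, with an upright orange post at its end. Origin on the turner's axis at table height.
- handle_grip (a point): on the centre line of the orange post, 115 mm above the table, 150 mm from the turner's axis. The post is 20 mm thick from 66 to 136 mm height, with a 26 mm wide knob on top to 152 mm.
- spindle (a joint): angle of the turntable, rad, growing anticlockwise from above; it starts between 0 and 0.15. The lever, after some free play, carries the turntable with it by a ratchet; the turntable stays where it is when the lever springs back. One full step brings it to between 1.05 and 1.3.
- turntable: wooden disc 196 mm across, 80 to 90 mm above the table, with six wet lacquered pieces (red bowls, black boxes) on short sticks, up to 138 mm above the table, within 95 mm of the axis. Must not be touched. Origin on the turner's axis at table height.
- timer: white round timer, 112 mm across, 78 mm tall without its plunger, fixed to the table, to the left or to the right of the turner; origin at the centre of its underside.
- plunger (a joint): how far the timer's plunger is pressed, m: 0 = up, 0.016 = down on its stop; the spring takes about 2.5 N at the start and 5.5 N at the stop. Up to 40 N on it is allowed.
- plunger_head: the timer's red plunger head, 60 mm across, slightly domed, on the timer's axis; up, its top is 113 mm above the table. Origin on the timer's axis, at table height while the plunger is up.
- plunger_top (a point): centre of the top of the red plunger head.
- jar: amber lidded jar, 84 mm across, 105 mm tall; stands in the other of the two places left and right of the turner, across from the timer, loose; origin at the centre of its underside. Leave alone.
- brush: flat lacquer brush lying down, 155 mm long, 11 mm high, loose; origin at the middle of its underside. Leave alone.
- spatula: spatula lying down, 200 mm long, loose; origin at the centre of its underside. Leave alone.
- bowl: red bowl, 110 mm across, 55 mm tall, loose; origin at the centre of its underside. Leave alone.
- block: wooden block 60 x 90 mm, 70 mm tall, loose; origin at the centre of its underside. Leave alone.
- glovebox: cardboard box 120 x 220 mm, 80 mm tall, loose; origin at the centre of its underside. Leave alone.

How it is judged:
On the way, in this order (a step that is already met when the one before it is completed fails the run):
1. the lever is pushed up against its stop (at least 2 N on the stop) (contact force between handle and turner above 2 N), for 0.05 s.
2. the lever has sprung home (within 0.05 rad) (value of joint lever below 0.05 rad), for 0.1 s.
3. the timer's plunger is pressed fully down (to within 1.5 mm of its stop) (value of joint plunger above 0.0145 m), for 0.1 s.
At the end, for the whole second after the job is handed in: lever home within 0.05 rad, timer plunger up within 1.5 mm, turntable at rest one step on (spindle between 1.0 and 1.4 rad) (value of joint lever below 0.05 rad and value of joint plunger below 0.0015 m and value of joint spindle between 1 and 1.4 rad and not (velocity of joint spindle above 0.05 rad/s)); the robot touches nothing.
It fails at once if the turntable or the ware is touched (over 0.5 N) (contact force between any of the arm, the fingers and turntable above 0.5 N).
It fails at once if the lever is forced (over 40 N) (contact force between any of the arm, the fingers and handle above 40 N).
It fails at once if the plunger is forced (over 40 N) (contact force between any of the arm, the fingers and timer above 40 N).
It fails at once if one of the loose things on the bench is moved by more than 20 mm (distance of any of jar, brush, spatula, bowl, block, glovebox from where it was at the start of the episode above 0.02 m).
It also fails if it takes over 64 s, if anything falls off the work surface, if the arm or the gripper's body presses on something with over 40 N, if the wrist force passes 120 N, or if a joint passes its speed limit or range.

ROBOT

A 7-joint arm with a two-finger parallel gripper is mounted at the origin on the work surface. World frame = base frame: x ahead of the robot, y to its left, z up, the work surface at z = 0. Lengths are in m, angles in rad, forces in N, time in s.
With the tool pointing down it reaches from about 0.4 to 0.85 m from the base axis. Payload 10.4 kg.
Tool frame: the origin (TCP) lies between the finger pads; the fingertips stand ahead of it and the grasp point (between the pads) lies 5 mm behind it (manip.tip_extent is the z of the fingertips in the tool frame, in m); z points along the fingers, y is the line along which they close (so a half turn about z gives the same grasp; the last joint's range is limited). The gripper opens to 85 mm and grips with 20 to 120 N. Pads are 22 mm wide; open, the fingers measure 114 mm over their backs; the gripper's body (76 mm by 85 mm) begins 54 mm behind the grasp point. The pads swing forward as they close: fully open they stand 13 mm farther back than shut.
Start: joints at [-1.315, 0.332, -0.065, 1.46, 0.022, 1.35, -0.088], TCP at [0.172, 0.601, 0.245] pointing down, gripper open.
Joint ranges: [-2.6, 2.6], [-0.5, 2.12], [-1.47, 1.34], [0.16, 2.42], [-1.27, 4.41], [0.06, 2.06], [-2.6, 2.6]. Speed limits (rad/s): [2.22, 2.22, 2.79, 2.79, 3.14, 3.14, 3.14].

INTERFACE

Orientations are given as a unit quaternion [x, y, z, w].
In Python, from workcell import status, viewer, manip gives the robot as it stands.
- The arm moves only by the tool play_rows, never from a script. Its argument "plan" is one flat list of numbers, 7 for each row, row after row: the turn, a rotation vector about the tool's x, y, z in degrees, then the shift along the tool's x, y, z in m, then the opening, from 0 (shut) to 1 (fully open). In form: [ax, ay, az, dx, dy, dz, grip, ax, ay, az, dx, dy, dz, grip, ...]. A call has 1 to 20 rows; each row is the pose to reach, as a shift and turn from the pose commanded when the call began, along the tool's axes at that moment; what a row does not reach only later rows make up. A row lasts 1/8 s, in which the tool goes at most 62.5 mm and 10.7 degrees, less where a joint would pass 70% of its speed; a pose out of reach is approached as far as the arm can. A call with a gripper value outside its range is refused whole. The fingers move at their own pace and stop on an object; "squeeze" is the grip in N (left out, the last holds). Time passes only in rows, so rows that repeat a pose let the fingers close. It gives the time, the measured TCP pose, the force, the opening and the grip force at its end, in the units of the state.
- status.get_obs(): the state, without advancing time (a new reading comes with each control period).
- viewer.camera(name): name is "scene" or "side" or "wrist"; returns the picture (420x560x3 uint8, red, green, blue); there is no depth.
- viewer.camera_model(name): a dict with "fx", "fy", "cx", "cy" (pixels), "R" (3x3) and "t" (3): a world point X has camera coordinates R X + t. Camera axes: x right, y down, z forward; pixel columns grow to the right and rows downward; lengths in m; the calibration is good to about 2 mm. A picture is of the moment at which its call begins: read the wrist's pose just before it. camera_model takes no time and is no camera call; for the wrist camera it gives the pose at the moment of the call.
- manip.hand_in(): hands the job in; it is judged then, once.
The state is a dict: "clock": time; "joint_pos": joint angles; "joint_velocities": joint speeds; "tau": joint torques, N m; "position": TCP position; "ee_rot": TCP orientation; "ft_force": force on the tool from outside, world axes, zero at the start; "torque": the same for the moment, N m; "grip_width": opening from 0.0 (shut) to 1.0 (fully open); "grasp_force": force on a finger pad.
Only numpy, scipy, OpenCV 4.12 (cv2) and the standard library are available. Lean on these libraries where they do the work, as an engineer would, in place of code of your own. Each camera call takes 0.05 s, during which the arm holds its last target. There are 200 camera calls.

## Working session

There is one attempt and no reset: what is moved stays moved. The work goes in short steps, Python scripts to look and compute and a tool call to move; the robot and the scene stay as the last step left them, time stands still between calls to the robot, and variables do not carry over. Pictures are saved under pics/ and viewed, at most 10 in all, crops included, and the job is handed in when it is done.

Besides the shell and the picture viewer there is one more tool, called after "Request:" in YAML: its name, and indented under it one key for each argument. play_rows: Moves the arm, as the interface text tells. Its arguments: {"type":"object","properties":{"plan":{"type":"array","items":{"type":"number"}},"squeeze":{"type":"number"}},"required":["plan"]}

```bash
mkdir -p pics; ls
python3 - <<'E'
from workcell import status, viewer, manip
import cv2,numpy as np
for n in ("scene","side"):
    im=viewer.camera(n); m=viewer.camera_model(n); cv2.imwrite(f"pics/{n}0.png",im[:,:,::-1]); np.save(f"pics/{n}0.npy",im)
    print(n,m, "campos",-np.array(m["R"]).T@np.array(m["t"]))
o=status.get_obs(); print(o, manip.tip_extent)
E
```

```text
pics
scene {'fx': 426.8129582792681, 'fy': 426.8129582792681, 'cx': 278.4220185406382, 'cy': 211.35378727036542, 'R': array([[-0.2904929 ,  0.95668401,  0.01922438],
       [ 0.649682  ,  0.21194358, -0.73006384],
       [-0.70251489, -0.19958863, -0.68310849]]), 't': array([ 0.07460867, -0.32962367,  1.70411642])} campos [1.43299101 0.33860696 0.92201576]
side {'fx': 443.44369169941893, 'fy': 443.44369169941893, 'cx': 275.27756462700944, 'cy': 217.71828588908477, 'R': array([[-0.93544261,  0.35336619, -0.00891441],
       [ 0.29299251,  0.76101802, -0.57879785],
       [-0.19774357, -0.54404403, -0.81542233]]), 't': array([ 0.47909914, -0.18542172,  1.50162031])} campos [0.79943268 0.7887594  1.12140392]
{'clock': 0.1, 'joint_pos': array([-1.31458203,  0.33283224, -0.0646922 ,  1.46083711,  0.02159283,
        1.34987188, -0.08849846]), 'joint_velocities': array([ 0.00063446, -0.00110516,  0.00080852, -0.00086911,  0.00045345,
        0.00086452, -0.00136967]), 'tau': array([ 1.99617076e-03, -6.26753139e+01,  4.92131012e-02, -3.92422986e+01,
        1.63209555e-02,  7.10622378e-03, -4.41663440e-05]), 'position': array([0.17193034, 0.60057386, 0.24459039]), 'ee_rot': array([ 1.38950381e-01,  9.90299146e-01, -6.23678899e-04, -6.23809765e-05]), 'ft_force': array([0.45826353, 0.62153557, 0.30652886]), 'torque': array([-0.00598284,  0.0192415 , -0.01068214]), 'grasp_force': 0.0, 'grip_width': 1.0049437789131423} 0.014
```

View pics/scene0.png

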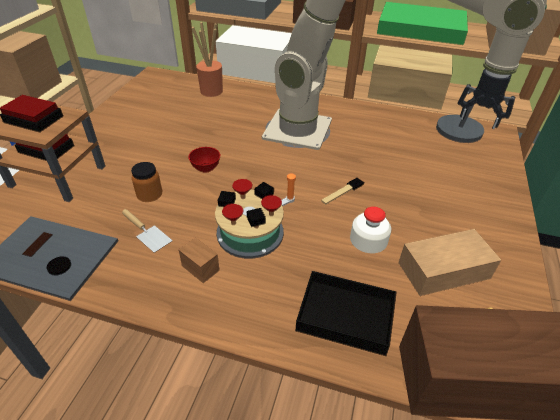

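View pics/side0.png

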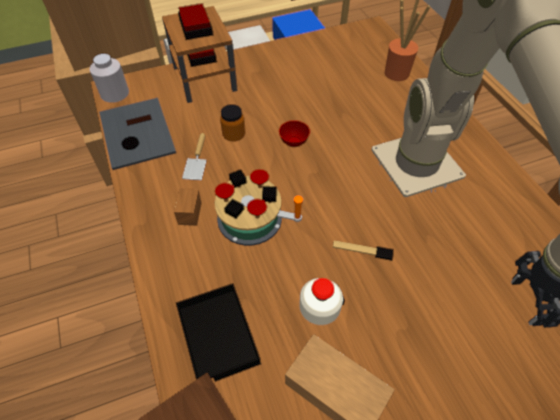

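The turner is centre-left, with the orange post at scene (291,187) and side (298,207). The timer, with its red head, is at scene (375,215) and side (323,289). The brush lies between the post and the timer, with the bowl and jar beyond the turner.

```bash
cat > h.py <<'E'
import numpy as np, cv2
from workcell import status, viewer, manip
def ray(m,p):
    R=np.array(m["R"]);c=-R.T@np.array(m["t"])
    d=R.T@np.array([(p[0]-m["cx"])/m["fx"],(p[1]-m["cy"])/m["fy"],1]);return c,d
def onz(m,p,z):
    c,d=ray(m,p);return c+d*(z-c[2])/d[2]
def proj(m,X):
    q=np.array(m["R"])@np.array(X)+np.array(m["t"]);return np.array([q[0]/q[2]*m["fx"]+m["cx"],q[1]/q[2]*m["fy"]+m["cy"]])
def tri(rs):
    A=0;b=0
    for c,d in rs:
        d=d/np.linalg.norm(d);P=np.eye(3)-np.outer(d,d);A=A+P;b=b+P@c
    return np.linalg.solve(A,b)
def blob(im,lo,hi,near,r=40):
    hsv=cv2.cvtColor(im,cv2.COLOR_RGB2HSV);k=cv2.inRange(hsv,lo,hi)
    n,l,s,c=cv2.connectedComponentsWithStats(k)
    best=max((i for i in range(1,n) if np.hypot(*(c[i]-near))<r),key=lambda i:s[i,4])
    return c[best],s[best],l==best
E
python3 - <<'E'
from h import *
near={"scene":dict(o=(291,187),r=(375,215)),"side":dict(o=(298,207),r=(323,289))}
rs={'o':[], 'r':[]}
for n in near:
    im=np.load(f"pics/{n}0.npy");m=viewer.camera_model(n)
    c,s,k=blob(im,(6,180,120),(16,255,255),near[n]['o'],12);print(n,'orange',c,s);rs['o'].append(ray(m,c)); print(onz(m,c,.109))
    ko=k
    c,s,k=blob(im,(0,200,140),(4,255,255),near[n]['r'],15);print(n,'red',c,s);rs['r'].append(ray(m,c));print(onz(m,c,.108))
    # wooden disc + ware: rays of light-wood pixels near turner, disc plane
    hsv=cv2.cvtColor(im,cv2.COLOR_RGB2HSV)
    g=cv2.inRange(hsv,(60,60,20),(95,255,160)); cc={"scene":(250,225),"side":(249,210)}[n]
    ys,xs=np.nonzero(g);q=np.hypot(xs-cc[0],ys-cc[1])<45;print('green',q.sum(),xs[q].min(),xs[q].max(),ys[q].min(),ys[q].max())
    crop=im[cc[1]-70:cc[1]+50,cc[0]-60:cc[0]+75];cv2.imwrite(f"pics/c_{n}.png",cv2.resize(crop[:,:,::-1],None,fx=5,fy=5,interpolation=cv2.INTER_CUBIC))
print({a:tri(b) for a,b in rs.items()})
E
python3 -c "
import cv2,numpy as np
a=cv2.imread('pics/c_scene.png');b=cv2.imread('pics/c_side.png');print(a.shape)
cv2.imwrite('pics/cc.png',cv2.resize(np.hstack([a,b]),(800,int(800*a.shape[0]/a.shape[1]/2))))"
```

```text
scene orange [290.46938776 184.98639456] [287 174   9  25 147]
[0.47536427 0.10179475 0.109     ]
scene red [379.         219.33333333] [377 218   5   4   6]
[0.54066293 0.37366785 0.108     ]
green 717 220 279 226 251
side orange [297.6424581  204.53631285] [293 195  11  23 179]
[0.4779244  0.09303423 0.109     ]
side red [322.44642857 288.5922619 ] [312 279  21  21 336]
[0.52021496 0.35967622 0.108     ]
green 433 222 276 218 239
{'o': array([0.48190165, 0.10164895, 0.11698457]), 'r': array([0.52397688, 0.36643364, 0.10125629])}
(600, 675, 3)
```

View pics/c_side.png

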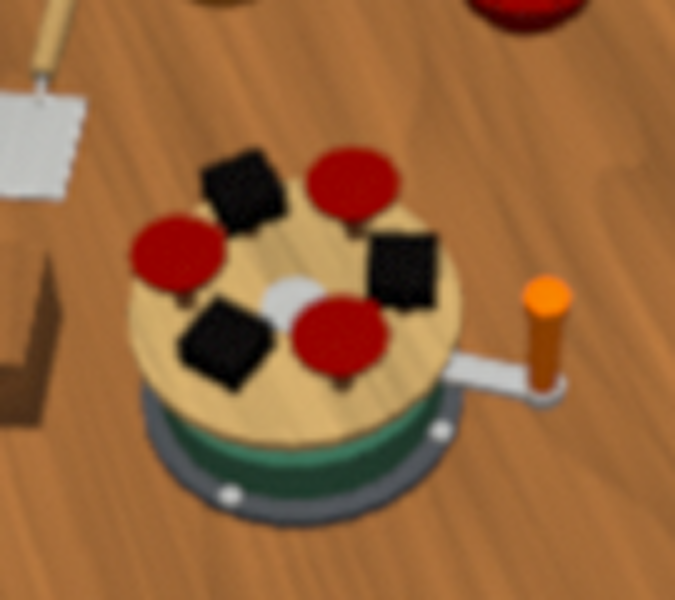

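View pics/c_scene.png

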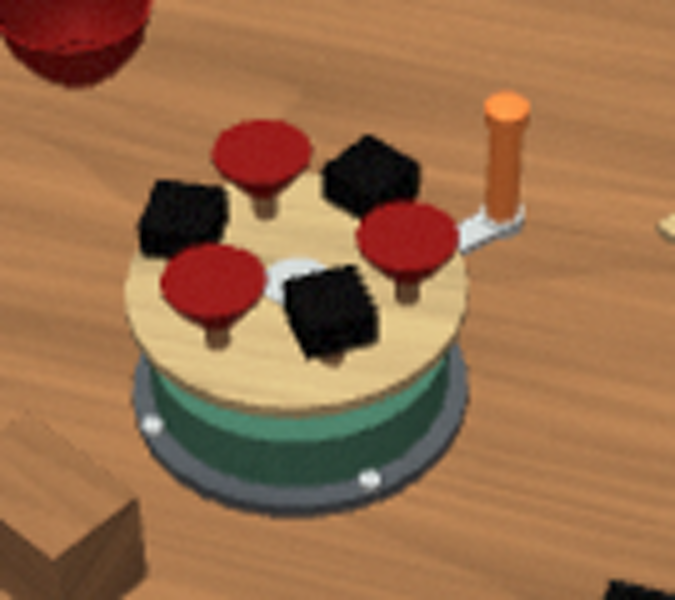

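The crops show the knob top's centre at side crop (548,296) and scene crop (507,107). I'll fit circles to the rims of the disc and foot.

Run:
```python
from h import *
from scipy.optimize import least_squares as ls
off={"side":np.array([189,140]),"scene":np.array([190,155])}
knob={"side":(548,296),"scene":(507,107)}
disc={"side":[(128,305),(462,300),(295,441),(150,375),(440,375)],"scene":[(125,287),(468,285),(296,408),(160,355),(430,360)]}
foot={"side":[(142,390),(300,524),(463,395),(180,465),(425,470)],"scene":[(133,390),(296,516),(468,385),(180,468),(420,468)]}
rs=[]
for n in off:
    m=viewer.camera_model(n);f=lambda p,z:onz(m,np.array(p)/5+off[n],z)
    print(n,'knob',f(knob[n],.152).round(4)); rs.append(ray(m,np.array(knob[n])/5+off[n]))
    for nm,P,z,r in(("disc",disc[n],.09,.098),("foot",foot[n],.004,.1)):
        q=np.array([f(p,z)[:2] for p in P])
        s=ls(lambda c:np.hypot(*(q-c).T)-r,q.mean(0));print(nm,s.x.round(4),(s.fun*1e3).round(1))
print('knob tri',tri(rs).round(4))
rt=[]
for n,nr in(("scene",(375,215)),("side",(323,289))):
    im=np.load(f"pics/{n}0.npy");m=viewer.camera_model(n);a=im.astype(int)
    k=(a[...,0]>120)&(a[...,1]<60)&(a[...,2]<60);ys,xs=np.nonzero(k);q=np.hypot(xs-nr[0],ys-nr[1])<18
    x0,x1,y0,y1=xs[q].min(),xs[q].max(),ys[q].min(),ys[q].max();c=(xs[q].mean(),ys[q].mean());print(n,'red',x0,x1,y0,y1,c,onz(m,c,.108).round(4));rt.append(ray(m,c))
print('plunger tri',tri(rt).round(4))
print(viewer.camera_model("wrist"))
```

```text
side knob [0.4821 0.1065 0.152 ]
disc [0.6014 0.0145] [ 0.9 -0.8 -0.2 -0.9  1.2]
foot [0.5997 0.0105] [ 1.   3.4 -1.7 -4.3 -0.8]
scene knob [0.4876 0.1063 0.152 ]
disc [0.6018 0.0175] [ 0.3 -1.5  2.  -2.7 -0.4]
foot [0.5996 0.0164] [ 0.4  4.3 -0.6 -3.8 -2.3]
knob tri [0.481  0.1042 0.1474]
scene red 364 384 207 221 (np.float64(373.65), np.float64(216.33333333333334)) [0.5332 0.358  0.108 ]
side red 312 332 278 299 (np.float64(322.4227405247813), np.float64(288.6793002915452)) [0.5204 0.3599 0.108 ]
plunger tri [0.5181 0.3567 0.096 ]
{'fx': 322.4457876430453, 'fy': 322.4457876430453, 'cx': 282.0922051680731, 'cy': 211.79281961651483, 'R': array([[ 2.74544448e-01,  9.61574016e-01, -8.70085422e-04],
       [ 9.21112321e-01, -2.62732063e-01,  2.87269831e-01],
       [ 2.76002606e-01, -7.96697836e-02, -9.57849303e-01]]), 't': array([-0.62431841, -0.03741313,  0.37865998])}
```

```bash
cat >> h.py <<'E'
from scipy.spatial.transform import Rotation as Ro
AX=np.array([.601,.0155]); TH=2.483
def rel(pos,yaw,o=None):
    "shift and turn from present pose to tool-down pose with tool y at world angle yaw"
    o=o or status.get_obs(); R0=Ro.from_quat(o["ee_rot"])
    y=np.array([np.cos(yaw),np.sin(yaw),0]);z=np.array([0,0,-1.]);R1=Ro.from_matrix(np.c_[np.cross(y,z),y,z])
    d=R0.inv().apply(np.array(pos)-o["position"]);r=(R0.inv()*R1).as_rotvec(degrees=True)
    return np.r_[r.round(1),d.round(4)]
def arc(phi,z,rad=.15):
    "TCP at lever-frame angle phi (0=home centre line), tool y against the tangent"
    a=TH+phi; return rel([AX[0]+rad*np.cos(a),AX[1]+rad*np.sin(a),z],a-np.pi/2)
E
python3 -c "
from h import *
print(arc(-.30,.245).tolist())"
```

```text
[-0.1, 0.0, 38.9, -0.4569, -0.3501, 0.0001]
```

Request:
play_rows:
  plan: [0,0,39,-0.457,-0.35,0,0,0,0,39,-0.457,-0.35,0,0,0,0,39,-0.457,-0.35,0,0,0,0,39,-0.457,-0.35,0,0,0,0,39,-0.457,-0.35,0,0,0,0,39,-0.457,-0.35,0,0,0,0,39,-0.457,-0.35,0,0,0,0,39,-0.457,-0.35,0,0,0,0,39,-0.457,-0.35,0,0,0,0,39,-0.457,-0.35,0,0,0,0,39,-0.457,-0.35,0,0,0,0,39,-0.457,-0.35,0,0,0,0,39,-0.457,-0.35,0,0,0,0,39,-0.457,-0.35,0,0,0,0,39,-0.457,-0.35,0,0,0,0,39,-0.457,-0.35,0,0]
  squeeze: 30

```text
clock: 2.1
position: [0.515, 0.1387, 0.2453]
ee_rot: [0.461, 0.887, 0.0, -0.0]
ft_force: [-0.0, 0.2, 0.1]
grip_width: 0.004
grasp_force: 0.0
```

Run:
```python
from h import *
m=viewer.camera_model("wrist");im=viewer.camera("wrist");o=status.get_obs()
cv2.imwrite("pics/w1.png",im[:,:,::-1]);np.save("pics/w1.npy",im)
print(o["joint_pos"].round(2))
print('expect knob',proj(m,[.4825,.1055,.152]).round(0),'plunger',proj(m,[.521,.359,.113]).round(0),'tip',proj(m,o["position"]+[0,0,-.014]).round(0))
```

```text
[-0.75  0.13  0.44  1.73 -0.06  1.3   0.31]
expect knob [220. 232.] plunger [475. -43.] tip [283. 272.]
```

View pics/w1.png

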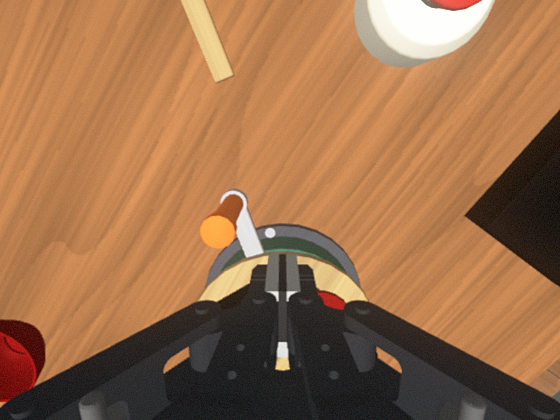

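The wrist view shows the knob at (218,232), against a predicted (220,232), so the post's location holds to within 2 mm. I'll descend next to it.

Request:
play_rows:
  plan: [0,0,0,0,0,0.04,0,0,0,0,0,0,0.08,0,0,0,0,0,0,0.11,0,0,0,0,0,0,0.123,0,0,0,0,0,0,0.123,0,0,0,0,0,0,0.123,0]

```text
clock: 2.9
position: [0.5158, 0.1389, 0.1236]
ee_rot: [0.462, 0.887, 0.001, 0.001]
ft_force: [0.4, 0.0, 1.3]
grip_width: 0.003
grasp_force: 0.0
```

Run:
```python
from h import *
for p in (-.3,-.2,-.1,0,.1,.2,.3,.4,.5,.6,.7,.8,.85,.9): print(p,arc(p,.122).tolist())
```

```text
-0.3 [0.1, 0.0, -0.1, 0.0001, -0.0012, 0.0016]
-0.2 [0.1, 0.0, -5.8, -0.0007, -0.0162, 0.0016]
-0.1 [0.1, 0.0, -11.5, -0.0029, -0.031, 0.0015]
0 [0.1, 0.0, -17.2, -0.0067, -0.0455, 0.0015]
0.1 [0.1, 0.0, -23.0, -0.0118, -0.0596, 0.0015]
0.2 [0.1, 0.0, -28.7, -0.0184, -0.0731, 0.0014]
0.3 [0.1, 0.0, -34.4, -0.0262, -0.0859, 0.0014]
0.4 [0.1, 0.1, -40.2, -0.0353, -0.0978, 0.0014]
0.5 [0.1, 0.1, -45.9, -0.0455, -0.1088, 0.0014]
0.6 [0.1, 0.1, -51.6, -0.0568, -0.1187, 0.0014]
0.7 [0.1, 0.1, -57.4, -0.069, -0.1274, 0.0014]
0.8 [0.1, 0.1, -63.1, -0.082, -0.1348, 0.0013]
0.85 [0.1, 0.1, -65.9, -0.0888, -0.138, 0.0013]
0.9 [0.1, 0.1, -68.8, -0.0957, -0.1409, 0.0013]
```

Request:
play_rows:
  plan: [0,0,-3,0,-0.008,0,0,0,0,-6,-0.001,-0.016,0,0,0,0,-9,-0.002,-0.024,0,0,0,0,-11.5,-0.003,-0.031,0,0,0,0,-14.5,-0.005,-0.038,0,0,0,0,-17,-0.007,-0.0455,0,0,0,0,-20,-0.009,-0.0525,0,0,0,0,-23,-0.012,-0.0596,0,0,0,0,-23,-0.012,-0.0596,0,0]

```text
clock: 4.03
position: [0.4744, 0.0953, 0.1241]
ee_rot: [0.276, 0.961, 0.002, 0.001]
ft_force: [2.2, 3.5, 4.5]
grip_width: -0.002
grasp_force: 3.1
```

Run:
```python
from h import *
im=viewer.camera("side");cv2.imwrite("pics/s2.png",cv2.resize(im[100:280,180:420,::-1],None,fx=3,fy=3))
for p in (.1,.2,.3,.4,.5,.6,.7,.8,.85,.9): print(p,arc(p,.123).tolist())
```

```text
0.1 [0.2, 0.1, -0.0, 0.0003, -0.0008, 0.001]
0.2 [0.2, 0.1, -5.8, -0.0004, -0.0158, 0.0009]
0.3 [0.2, 0.1, -11.5, -0.0027, -0.0306, 0.0009]
0.4 [0.2, 0.1, -17.2, -0.0064, -0.0451, 0.0008]
0.5 [0.2, 0.1, -22.9, -0.0116, -0.0592, 0.0008]
0.6 [0.2, 0.2, -28.7, -0.0181, -0.0727, 0.0007]
0.7 [0.2, 0.2, -34.4, -0.0259, -0.0855, 0.0007]
0.8 [0.2, 0.2, -40.1, -0.035, -0.0974, 0.0007]
0.85 [0.2, 0.2, -43.0, -0.04, -0.103, 0.0007]
0.9 [0.2, 0.2, -45.9, -0.0452, -0.1084, 0.0007]
```

View pics/s2.png

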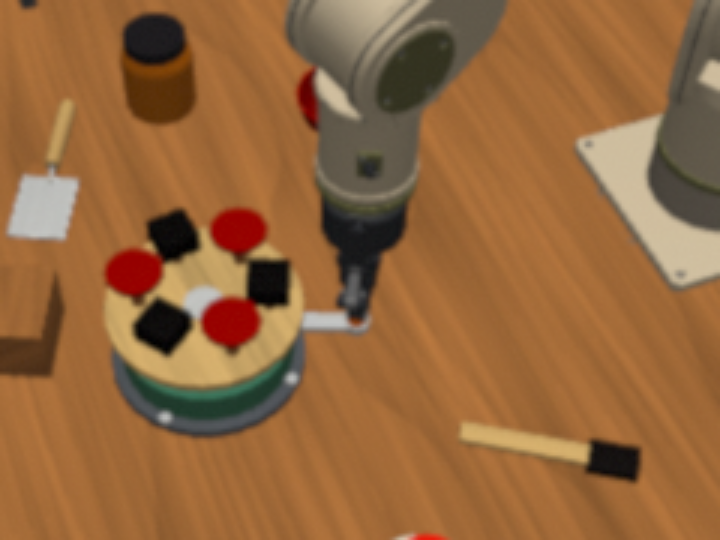

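The side crop shows the lever swung, with the post at (355,318) under the finger centre. The reaction is about 4 N, which fits the spring. I'll carry on along the arc.

Request:
play_rows:
  plan: [0,0,-3,0,-0.008,0,0,0,0,-6,-0.001,-0.016,0,0,0,0,-9,-0.002,-0.0235,0,0,0,0,-11.5,-0.003,-0.031,0,0,0,0,-14.5,-0.0045,-0.038,0,0,0,0,-17,-0.0065,-0.045,0,0,0,0,-20,-0.009,-0.052,0,0,0,0,-23,-0.0115,-0.059,0,0,0,0,-26,-0.015,-0.066,0,0,0,0,-28.7,-0.018,-0.073,0,0,0,0,-31.5,-0.022,-0.079,0,0,0,0,-34.4,-0.026,-0.0855,0,0,0,0,-37,-0.0305,-0.0915,0,0,0,0,-40,-0.035,-0.0975,0,0,0,0,-40,-0.035,-0.0975,0,0]

```text
clock: 5.95
position: [0.4525, -0.0058, 0.1238]
ee_rot: [-0.07, 0.998, 0.001, 0.001]
ft_force: [-1.6, 4.7, 10.4]
grip_width: -0.003
grasp_force: 5.7
```

```bash
cat > st.py <<'E'
from h import *
import sys
o=status.get_obs();p=o["position"][:2]-AX;a=np.arctan2(p[1],p[0])%(2*np.pi)
t=np.array([-np.sin(a),np.cos(a)]);F=o["ft_force"]
print("phi",a-TH,"lever~",a-TH+.185,"r",np.hypot(*p),"Ftan",-F[:2]@t,"Frad",F[:2]@p/np.hypot(*p),"Fz",F[2],o["position"],o["joint_pos"].round(2))
for q in map(float,sys.argv[1:]): print(q,arc(q,.123).tolist())
E
python3 st.py .8 .85 .9 .95 1 1.05 1.1 1.15
```

```text
phi 0.8012231574674709 lever~ 0.9862231574674709 r 0.15002879826298035 Ftan 4.8372118187409665 Frad 0.8865118675525622 Fz 10.423864524017649 [ 0.45249467 -0.0058262   0.12376952] [-0.53  0.05  0.46  2.07 -0.03  1.02  1.65]
0.8 [0.1, 0.2, -0.1, -0.0, 0.0002, 0.0008]
0.85 [0.1, 0.2, -3.0, -0.0002, -0.0073, 0.0008]
0.9 [0.1, 0.2, -5.8, -0.0008, -0.0148, 0.0008]
0.95 [0.1, 0.2, -8.7, -0.0017, -0.0222, 0.0007]
1.0 [0.1, 0.2, -11.6, -0.0031, -0.0296, 0.0007]
1.05 [0.1, 0.2, -14.4, -0.0048, -0.0369, 0.0007]
1.1 [0.0, 0.2, -17.3, -0.0068, -0.0441, 0.0007]
1.15 [0.0, 0.2, -20.2, -0.0092, -0.0512, 0.0007]
```

Fz has grown to 10 N, so something may be resting on the knob. I'll raise the tool 5 mm in place and see whether it drops.

Request:
play_rows:
  plan: [0,0,0,0,0,-0.003,0,0,0,0,0,0,-0.005,0,0,0,0,0,0,-0.005,0,0,0,0,0,0,-0.005,0]

```text
clock: 6.45
position: [0.4511, -0.0057, 0.1275]
ee_rot: [-0.07, 0.998, 0.0, -0.0]
ft_force: [-1.3, 5.0, 0.7]
grip_width: 0.0
grasp_force: 2.5
```

```bash
sed -i 's/\.123)/.128)/' st.py; python3 st.py .8 .85 .9 .95 1 1.05 1.1 1.15
python3 - <<'E'
from h import *
im=viewer.camera("wrist");cv2.imwrite("pics/w3.png",cv2.resize(im[180:,100:460,::-1],None,fx=2,fy=2))
E
```

```text
phi 0.7992676829389764 lever~ 0.9842676829389765 r 0.15137345555129886 Ftan 5.141173925385728 Frad 0.5523542160305029 Fz 0.7415102015274356 [ 0.45112188 -0.0057243   0.12746282] [-0.53  0.05  0.46  2.07 -0.02  1.04  1.65]
0.8 [0.1, -0.0, -0.1, -0.0014, -0.0001, -0.0005]
0.85 [0.1, -0.0, -3.0, -0.0016, -0.0076, -0.0005]
0.9 [0.1, -0.0, -5.8, -0.0021, -0.0151, -0.0006]
0.95 [0.1, -0.0, -8.7, -0.0031, -0.0225, -0.0006]
1.0 [0.1, -0.0, -11.6, -0.0044, -0.0299, -0.0006]
1.05 [0.1, -0.0, -14.4, -0.0061, -0.0372, -0.0006]
1.1 [0.1, -0.0, -17.3, -0.0081, -0.0444, -0.0006]
1.15 [0.1, -0.0, -20.2, -0.0106, -0.0515, -0.0006]
```

View pics/w3.png

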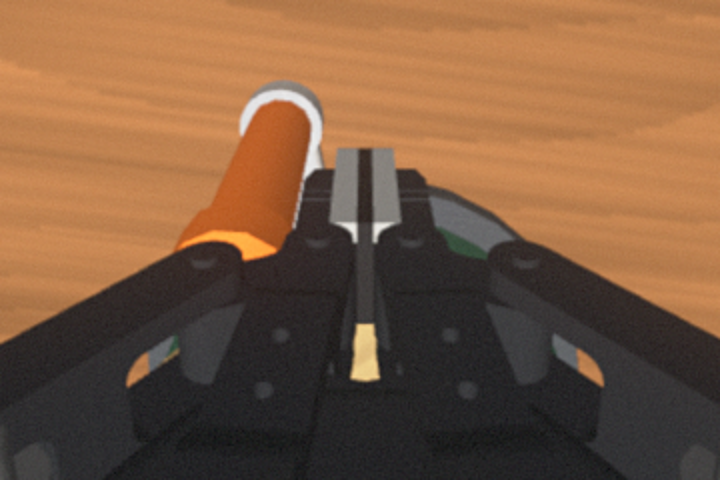

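The picture shows the gripper's linkage just above the knob, at (240,245). Lifting cleared it: Fz is 0.7 N and the tangential push is 5.1 N. I'll go on 3 mm higher, then feel for the stop.

Request:
play_rows:
  plan: [0,0,-3,0,-0.0075,-0.003,0,0,0,-6,-0.001,-0.015,-0.003,0,0,0,-8.7,-0.002,-0.0225,-0.003,0,0,0,-8.7,-0.002,-0.0225,-0.003,0]

```text
clock: 7.0
position: [0.4556, -0.0283, 0.1301]
ee_rot: [-0.145, 0.989, 0.0, -0.001]
ft_force: [-3.2, 5.6, 1.1]
grip_width: -0.001
grasp_force: 2.7
```

```bash
sed -i 's/\.128)/.131)/' st.py; python3 st.py .95 .97 1 1.03 1.05
```

```text
phi 0.9512900306164487 lever~ 1.1362900306164487 r 0.1518238893878924 Ftan 6.3298940594853415 Frad 1.4356464102228048 Fz 1.0562016196303659 [ 0.45563332 -0.02830665  0.13007022] [-0.5   0.06  0.48  2.05 -0.03  1.04  1.86]
0.95 [0.1, -0.1, 0.0, -0.0018, 0.0002, -0.0009]
0.97 [0.1, -0.1, -1.1, -0.0019, -0.0028, -0.0009]
1.0 [0.1, -0.1, -2.9, -0.002, -0.0073, -0.0009]
1.03 [0.1, -0.1, -4.6, -0.0023, -0.0118, -0.0009]
1.05 [0.1, -0.1, -5.7, -0.0026, -0.0148, -0.001]
```

Request:
play_rows:
  plan: [0,0,-1.5,-0.0003,-0.004,0,0,0,0,-1.5,-0.0003,-0.004,0,0]

```text
clock: 7.25
position: [0.4568, -0.0319, 0.13]
ee_rot: [-0.158, 0.987, 0.001, -0.001]
ft_force: [-5.2, 4.9, 1.7]
grip_width: 0.001
grasp_force: 2.9
```

Request:
play_rows:
  plan: [0,0,-1.5,-0.0003,-0.004,0,0,0,0,-1.5,-0.0003,-0.004,0,0]

```text
clock: 7.5
position: [0.4582, -0.0356, 0.13]
ee_rot: [-0.171, 0.985, 0.001, -0.001]
ft_force: [-5.0, 4.7, 0.7]
grip_width: 0.004
grasp_force: 3.0
```

```bash
python3 st.py
```

```text
phi 1.002212640946099 lever~ 1.187212640946099 r 0.15170868876534674 Ftan 6.090205963066091 Frad 3.1459382921555243 Fz 0.7194820755938622 [ 0.45816001 -0.0356103   0.129959  ] [-0.49  0.07  0.49  2.04 -0.04  1.04  1.93]
```

Request:
play_rows:
  plan: [0,0,-1.5,0,-0.004,0,0,0,0,-1.5,0,-0.004,0,0]

```text
clock: 7.75
position: [0.4595, -0.0393, 0.13]
ee_rot: [-0.184, 0.983, 0.001, -0.001]
ft_force: [-4.4, 4.2, 1.5]
grip_width: 0.002
grasp_force: 3.0
```

Request:
play_rows:
  plan: [0,0,-1.5,0,-0.004,0,0,0,0,-1.5,0,-0.004,0,0]

```text
clock: 8.0
position: [0.461, -0.043, 0.1299]
ee_rot: [-0.197, 0.98, 0.001, -0.001]
ft_force: [-5.7, 4.0, 2.0]
grip_width: 0.002
grasp_force: 3.0
```

```bash
python3 st.py
```

```text
phi 1.0546747619437733 lever~ 1.2396747619437734 r 0.15174503066688885 Ftan 5.907568938499862 Frad 3.665588843596344 Fz 1.9941361127717374 [ 0.46100313 -0.04304426  0.12994353] [-0.48  0.07  0.49  2.03 -0.04  1.04  2.  ]
```

Request:
play_rows:
  plan: [0,0,-1.2,0,-0.0035,0,0,0,0,-1.2,0,-0.0035,0,0]

```text
clock: 8.25
position: [0.4624, -0.0462, 0.13]
ee_rot: [-0.207, 0.978, 0.001, -0.001]
ft_force: [-6.7, 4.8, 0.7]
grip_width: -0.003
grasp_force: 3.1
```

Request:
play_rows:
  plan: [0,0,-1.2,0,-0.003,0,0,0,0,-1.2,0,-0.003,0,0]

```text
clock: 8.5
position: [0.4635, -0.049, 0.13]
ee_rot: [-0.217, 0.976, 0.001, -0.001]
ft_force: [-6.1, 4.2, 1.4]
grip_width: -0.002
grasp_force: 3.2
```

```bash
python3 st.py
```

```text
phi 1.09716025810302 lever~ 1.28216025810302 r 0.1518218156788381 Ftan 6.407304038887139 Frad 3.7611029284620026 Fz 1.3581860481615498 [ 0.46354647 -0.04897008  0.12995785] [-0.47  0.08  0.5   2.03 -0.05  1.05  2.06]
```

Request:
play_rows:
  plan: [0,0,-1.2,0,-0.003,0,0,0,0,-1.2,0,-0.003,0,0]

```text
clock: 8.75
position: [0.4648, -0.0517, 0.1299]
ee_rot: [-0.227, 0.974, 0.001, -0.001]
ft_force: [-5.7, 4.4, 2.1]
grip_width: -0.005
grasp_force: 3.2
```

Request:
play_rows:
  plan: [0,0,-1.2,0,-0.003,0,0,0,0,-1.2,0,-0.003,0,0]

```text
clock: 9.0
position: [0.4661, -0.0544, 0.1299]
ee_rot: [-0.238, 0.971, 0.001, -0.001]
ft_force: [-4.9, 3.6, 1.4]
grip_width: -0.0
grasp_force: 3.2
```

```bash
python3 st.py
```

```text
phi 1.136657240565767 lever~ 1.321657240565767 r 0.15193151873608662 Ftan 5.486230553453021 Frad 2.720088614506469 Fz 1.3789535313331203 [ 0.46610198 -0.05439786  0.12993559] [-0.46  0.09  0.5   2.02 -0.05  1.05  2.12]
```

Request:
play_rows:
  plan: [0,0,-1.2,0,-0.003,0,0,0,0,-1.2,0,-0.003,0,0]

```text
clock: 9.25
position: [0.4675, -0.0571, 0.1299]
ee_rot: [-0.248, 0.969, 0.001, -0.001]
ft_force: [-5.3, 4.7, 0.7]
grip_width: -0.002
grasp_force: 3.3
```

Request:
play_rows:
  plan: [0,0,-1.0,0,-0.0025,0,0,0,0,-1.0,0,-0.0025,0,0]

```text
clock: 9.5
position: [0.4681, -0.0584, 0.1299]
ee_rot: [-0.257, 0.967, 0.001, -0.002]
ft_force: [-9.0, 8.0, 5.7]
grip_width: 0.002
grasp_force: 5.7
```

```bash
python3 st.py
```

```text
phi 1.1662112460288605 lever~ 1.3512112460288606 r 0.15209340202581642 Ftan 11.430361127372574 Frad 3.996640247501584 Fz 5.665445993319562 [ 0.46808488 -0.05843222  0.12986534] [-0.45  0.1   0.5   2.01 -0.06  1.05  2.17]
```

The force jumped from 6 to 11 N and the motion lagged, so this is the stop. One gentle extra press, held briefly, to be sure.

Request:
play_rows:
  plan: [0,0,0,0,-0.001,0,0,0,0,0,0,-0.001,0,0,0,0,0,0,-0.001,0,0]

```text
clock: 9.88
position: [0.4683, -0.0588, 0.1298]
ee_rot: [-0.257, 0.967, 0.002, -0.002]
ft_force: [-11.7, 10.4, 7.2]
grip_width: -0.001
grasp_force: 7.1
```

```bash
python3 st.py 1.1 1 .9 .8 .7 .6 .5 .4 .3 .2 .1 0 -.1 -.2 -.3 -.4
```

```text
phi 1.169091443667909 lever~ 1.354091443667909 r 0.15210678468898767 Ftan 14.787812640577696 Frad 5.071361576250607 Fz 7.19995802618815 [ 0.46828669 -0.05882128  0.12984036] [-0.45  0.1   0.5   2.01 -0.06  1.05  2.17]
1.1 [0.3, -0.2, 4.4, -0.0025, 0.0103, -0.0011]
1.0 [0.3, -0.2, 10.2, -0.0045, 0.0252, -0.0011]
0.9 [0.2, -0.2, 15.9, -0.0078, 0.0398, -0.001]
0.8 [0.2, -0.2, 21.6, -0.0127, 0.054, -0.0009]
0.7 [0.2, -0.3, 27.4, -0.0189, 0.0677, -0.0009]
0.6 [0.2, -0.3, 33.1, -0.0264, 0.0806, -0.0009]
0.5 [0.2, -0.3, 38.8, -0.0352, 0.0927, -0.0008]
0.4 [0.2, -0.3, 44.6, -0.0452, 0.1039, -0.0008]
0.3 [0.2, -0.3, 50.3, -0.0562, 0.1141, -0.0008]
0.2 [0.2, -0.3, 56.0, -0.0682, 0.1231, -0.0008]
0.1 [0.1, -0.3, 61.7, -0.0811, 0.1308, -0.0008]
0.0 [0.1, -0.3, 67.5, -0.0946, 0.1373, -0.0008]
-0.1 [0.1, -0.3, 73.2, -0.1087, 0.1423, -0.0008]
-0.2 [0.1, -0.3, 78.9, -0.1233, 0.1459, -0.0009]
-0.3 [0.1, -0.4, 84.7, -0.1381, 0.1481, -0.0009]
-0.4 [0.1, -0.4, 90.4, -0.1531, 0.1487, -0.001]
```

It's firmly on the stop at 15 N. I'll ride the spring home along the arc and past the home angle.

Request:
play_rows:
  plan: [0,0,4.4,-0.001,0.0105,0,0,0,0,10,-0.003,0.025,0,0,0,0,16,-0.007,0.04,0,0,0,0,21.6,-0.0115,0.054,0,0,0,0,27.4,-0.018,0.068,0,0,0,0,33,-0.0255,0.081,0,0,0,0,39,-0.0345,0.093,0,0,0,0,44.6,-0.0445,0.104,0,0,0,0,50.3,-0.0555,0.114,0,0,0,0,56,-0.0675,0.123,0,0,0,0,61.7,-0.0805,0.131,0,0,0,0,67.5,-0.0945,0.1375,0,0,0,0,73,-0.1085,0.1425,0,0,0,0,79,-0.123,0.146,0,0,0,0,84.7,-0.138,0.148,0,0,0,0,90,-0.153,0.1485,0,0,0,0,90,-0.153,0.1485,0,0]

```text
clock: 12.0
position: [0.53, 0.1443, 0.1302]
ee_rot: [0.502, 0.865, -0.0, 0.0]
ft_force: [-0.1, -0.2, -0.2]
grip_width: -0.001
grasp_force: 0.0
```

Request:
play_rows:
  plan: [0,0,0,0,0,-0.06,0,0,0,0,0,0,-0.12,0,0,0,0,0,0,-0.12,0,0,0,0,0,0,-0.12,0]

```text
clock: 12.5
position: [0.529, 0.1436, 0.2499]
ee_rot: [0.502, 0.865, -0.0, -0.0]
ft_force: [-0.7, -0.2, -1.0]
grip_width: 0.003
grasp_force: 0.0
```

Run:
```python
from h import *
print(status.get_obs()["position"])
m=viewer.camera_model("wrist");im=viewer.camera("wrist")
s=viewer.camera("side")
for n,i,c in(("w",im,proj(m,[.4825,.1055,.109])),("s",s,(297.6,204.5))):
    b,st,k=blob(i,(6,180,120),(16,255,255),np.array(c),60);print(n,b,st,c)
cv2.imwrite("pics/s5.png",cv2.resize(s[100:340,160:440,::-1],None,fx=2.5,fy=2.5))
for n in ("side",):
  print(onz(viewer.camera_model(n),blob(s,(6,180,120),(16,255,255),(297,204),60)[0],.109))
print(rel([.521,.359,.19],1.29).tolist())
```

```text
[0.52900607 0.14364738 0.24989481]
w [210.75846995 220.99562842] [184 196  45  52 915] [214.51545378 214.52248809]
s [297.62777778 204.46111111] [293 195  11  23 180] (297.6, 204.5)
[0.47786103 0.09277002 0.109     ]
[-0.1, -0.1, -44.2, 0.1907, 0.1003, 0.0587]
```

View pics/s5.png

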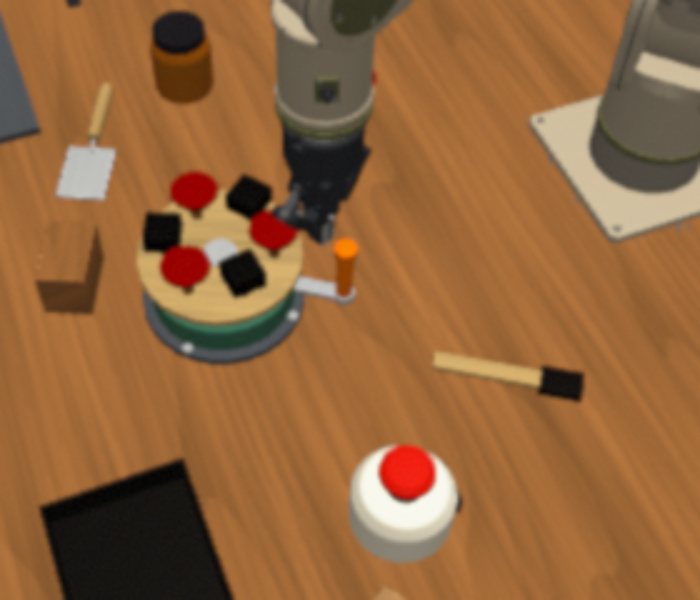

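The lever is home: its centroid in the side view matches the start to 0.1 px. The turntable has advanced one step, with the bowls and boxes having swapped places. Next, the timer.

Request:
play_rows:
  plan: [0,0,-44,0.14,0.06,0,0,0,0,-44,0.14,0.06,0,0,0,0,-44,0.14,0.06,0,0,0,0,-44,0.14,0.06,0,0,0,0,-44,0.14,0.06,0,0,0,0,-44,0.14,0.06,0,0,0,0,-44,0.14,0.06,0,0]

```text
clock: 13.48
position: [0.5123, 0.2949, 0.2501]
ee_rot: [0.143, 0.99, -0.0, -0.0]
ft_force: [-0.4, -0.1, 0.6]
grip_width: 0.008
grasp_force: 0.0
```

Run:
```python
from h import *
o=status.get_obs();m=viewer.camera_model("wrist");im=viewer.camera("wrist");a=im.astype(int)
k=((a[...,0]>120)&(a[...,1]<70)&(a[...,2]<70)).astype('uint8')
n,l,s,c=cv2.connectedComponentsWithStats(k)
for i in range(1,n):
    if s[i,4]>300: print(s[i],onz(m,c[i],.108))
print('expect',proj(m,[.521,.359,.108]))
cv2.imwrite("pics/w6.png",im[:,:,::-1])
print(o["position"],rel([.521,.359,.14],1.29).tolist())
```

```text
[   0  296   46   57 2074] [0.55834212 0.01340922 0.108     ]
expect [356.53093983 192.33029749]
[0.51231903 0.29492644 0.25012605] [-0.0, -0.0, -0.3, 0.0097, 0.0638, 0.1103]
```

View pics/w6.png

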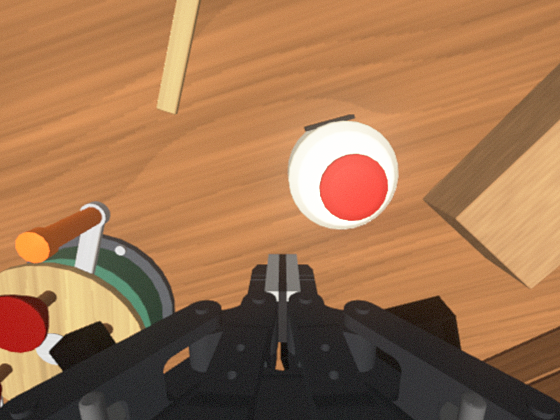

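The red head is centred at about (353,187), 5 px from the prediction, so the plunger is near (0.517, 0.357). I'll go above it and then press.

Request:
play_rows:
  plan: [0,0,0,0.007,0.03,0,0,0,0,0,0.013,0.061,0,0,0,0,0,0.013,0.061,0.05,0,0,0,0,0.013,0.061,0.1,0,0,0,0,0.013,0.061,0.115,0,0,0,0,0.013,0.061,0.115,0]

```text
clock: 14.28
position: [0.5169, 0.3576, 0.1356]
ee_rot: [0.142, 0.99, -0.0, -0.0]
ft_force: [0.2, -0.2, 0.9]
grip_width: -0.003
grasp_force: 0.0
```

Request:
play_rows:
  plan: [0,0,0,0,0,0.005,0,0,0,0,0,0,0.01,0,0,0,0,0,0,0.015,0,0,0,0,0,0,0.015,0]

```text
clock: 14.78
position: [0.5173, 0.358, 0.1207]
ee_rot: [0.142, 0.99, 0.001, 0.0]
ft_force: [2.2, 1.2, 3.7]
grip_width: 0.001
grasp_force: 1.6
```

Contact as expected. I'll press on toward TCP z of about 0.111.

Request:
play_rows:
  plan: [0,0,0,0,0,0.004,0,0,0,0,0,0,0.008,0,0,0,0,0,0,0.008,0]

```text
clock: 15.15
position: [0.5171, 0.3579, 0.1123]
ee_rot: [0.141, 0.99, 0.0, 0.0]
ft_force: [1.1, 0.6, 4.5]
grip_width: 0.002
grasp_force: 2.4
```

Request:
play_rows:
  plan: [0,0,0,0,0,0.0015,0,0,0,0,0,0,0.0015,0]

```text
clock: 15.4
position: [0.5171, 0.3578, 0.1111]
ee_rot: [0.142, 0.99, 0.0, 0.0]
ft_force: [2.4, 1.6, 4.8]
grip_width: 0.002
grasp_force: 2.5
```

Request:
play_rows:
  plan: [0,0,0,0,0,0.0015,0,0,0,0,0,0,0.0015,0]

```text
clock: 15.65
position: [0.5172, 0.3579, 0.1108]
ee_rot: [0.142, 0.99, 0.001, 0.0]
ft_force: [-2.5, -0.2, 13.8]
grip_width: 0.004
grasp_force: 7.3
```

It's on its stop: the force jumped to 14 N at z = 0.111. I'll hold briefly, then lift clear.

Request:
play_rows:
  plan: [0,0,0,0,0,0,0,0,0,0,0,0,0,0,0,0,0,0,0,-0.01,0,0,0,0,0,0,-0.02,0,0,0,0,0,0,-0.05,0,0,0,0,0,0,-0.1,0,0,0,0,0,0,-0.14,0,0,0,0,0,0,-0.14,0,0,0,0,0,0,-0.14,0]

```text
clock: 16.77
position: [0.5162, 0.3573, 0.2483]
ee_rot: [0.141, 0.99, -0.001, -0.001]
ft_force: [0.5, -0.2, -1.0]
grip_width: 0.0
grasp_force: 0.0
```

Run:
```python
from h import *
s=viewer.camera("side")
b,st,k=blob(s,(6,180,120),(16,255,255),(297,204),40);print('handle',b,'start 297.64 204.54')
b=cv2.imread("pics/side0.png")[:,:,::-1]
print('spindle diff ok; jar/bowl/spatula area diff',[int((np.abs(s[y:y2,x:x2].astype(int)-b[y:y2,x:x2]).sum(2)>60).sum()) for y,y2,x,x2 in((100,145,215,250),(130,185,180,212),(185,230,172,205),(232,265,325,400),(335,420,285,395))])
print(status.get_obs()["position"],status.get_obs()["ft_force"])
cv2.imwrite("pics/s7.png",s[:,:,::-1])
```

```text
handle [297.69060773 204.4640884 ] start 297.64 204.54
spindle diff ok; jar/bowl/spatula area diff [0, 0, 0, 641, 0]
[0.51609198 0.35724247 0.24779553] [-0.68300315  0.20113629  0.06946983]
```

View pics/s7.png

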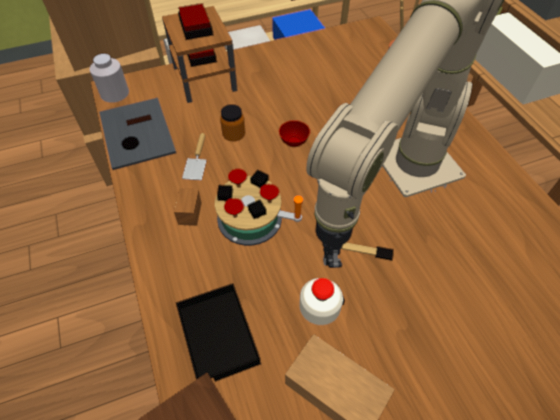

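The final view shows the lever home at (298,207), the plunger up at (323,289) and the other things where they were. The brush pixels differ only because the gripper covers part of it.

```bash
python3 -c "
from workcell import manip
print(manip.hand_in())"
```

```text
the job is handed in; nothing more can be done
None
```

I pushed the lever to its stop (about 15 N), let it spring home with the turntable visibly one step on, pressed the timer plunger to its stop (about 14 N) and released it; the job is handed in at about 17 s, but no verdict came back.

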